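# Load the stirrers with a dilution series

### The job

The four squat jars with coloured caps are a dilution series, from weakest to strongest yellow, green, blue, red: starting with the weakest and keeping that order, stand each jar upright on the middle of the white plate of the stirrer whose ring has the colour of its cap. Set each one down gently, do not let it drop. Leave the black-capped spare jar and the slim red-capped vial standing where they are.

Things in the scene. Friction and masses are not known exactly. Their poses are not given: they have to be found in the camera images.
- jar_yellow_c (a point): Squat amber glass sample jar with a yellow screw cap: an upright cylinder 44 mm in diameter, 55 mm tall (the cap is the top 15 mm, same diameter), about 140 g. The point is its centre, 27.5 mm above its underside; z is its own axis, up.
- jar_green_c (a point): Squat amber glass sample jar with a green screw cap: an upright cylinder 44 mm in diameter, 55 mm tall (the cap is the top 15 mm, same diameter), about 140 g. The point is its centre, 27.5 mm above its underside; z is its own axis, up.
- jar_blue_c (a point): Squat amber glass sample jar with a blue screw cap: an upright cylinder 44 mm in diameter, 55 mm tall (the cap is the top 15 mm, same diameter), about 140 g. The point is its centre, 27.5 mm above its underside; z is its own axis, up.
- jar_red_c (a point): Squat amber glass sample jar with a red screw cap: an upright cylinder 44 mm in diameter, 55 mm tall (the cap is the top 15 mm, same diameter), about 140 g. The point is its centre, 27.5 mm above its underside; z is its own axis, up.
- stirrer_yellow_plate (a point): Magnetic stirrer with a yellow ring: a flat round grey unit fixed to the bench, 92 mm in diameter, 25 mm tall, with a small black control tab (16 mm high) on one side reaching 58 mm from the axis. On its flat top a round white plate, 60 mm in diameter, lies inside the yellow ring (87 mm outer diameter). The point is the middle of the plate, on its top surface; z up, the tab lies towards -x of this frame.
- stirrer_green_plate (a point): Magnetic stirrer with a green ring: a flat round grey unit fixed to the bench, 92 mm in diameter, 25 mm tall, with a small black control tab (16 mm high) on one side reaching 58 mm from the axis. On its flat top a round white plate, 60 mm in diameter, lies inside the green ring (87 mm outer diameter). The point is the middle of the plate, on its top surface; z up, the tab lies towards -x of this frame.
- stirrer_blue_plate (a point): Magnetic stirrer with a blue ring: a flat round grey unit fixed to the bench, 92 mm in diameter, 25 mm tall, with a small black control tab (16 mm high) on one side reaching 58 mm from the axis. On its flat top a round white plate, 60 mm in diameter, lies inside the blue ring (87 mm outer diameter). The point is the middle of the plate, on its top surface; z up, the tab lies towards -x of this frame.
- stirrer_red_plate (a point): Magnetic stirrer with a red ring: a flat round grey unit fixed to the bench, 92 mm in diameter, 25 mm tall, with a small black control tab (16 mm high) on one side reaching 58 mm from the axis. On its flat top a round white plate, 60 mm in diameter, lies inside the red ring (87 mm outer diameter). The point is the middle of the plate, on its top surface; z up, the tab lies towards -x of this frame.
- jar_spare_c (a point): Spare jar of the same shape and size as the sample jars, but with a black cap; it stays where it is. The point is its centre, 27.5 mm above its underside.
- vial_c (a point): Slim clear glass vial with a red cap, 24 mm in diameter and 68 mm tall, light and easily toppled; not one of the jars, it stays where it is. The point is its centre, 34 mm above its underside. Apart from the listed things only two grey weighing boats, 42 mm square and 8 mm high, lie between them; all other equipment stands round the edges of the bench.

How it is judged:
On the way, in this order (a step that is already met when the one before it is completed fails the run):
1. the yellow-capped jar stands released on the middle of the yellow-ringed stirrer (horizontal distance between jar_yellow_c and stirrer_yellow_plate below 0.012 m and z of jar_yellow_c in the frame of stirrer_yellow_plate between 0.023 and 0.032 m and angle between jar_yellow_c's own z axis and vertical below 0.1 rad and linear speed of jar_yellow below 0.02 m/s and contact force between the fingers and jar_yellow below 0.1 N), for 0.2 s.
2. the green-capped jar stands released on the middle of the green-ringed stirrer (horizontal distance between jar_green_c and stirrer_green_plate below 0.012 m and z of jar_green_c in the frame of stirrer_green_plate between 0.023 and 0.032 m and angle between jar_green_c's own z axis and vertical below 0.1 rad and linear speed of jar_green below 0.02 m/s and contact force between the fingers and jar_green below 0.1 N), for 0.2 s.
3. the blue-capped jar stands released on the middle of the blue-ringed stirrer (horizontal distance between jar_blue_c and stirrer_blue_plate below 0.012 m and z of jar_blue_c in the frame of stirrer_blue_plate between 0.023 and 0.032 m and angle between jar_blue_c's own z axis and vertical below 0.1 rad and linear speed of jar_blue below 0.02 m/s and contact force between the fingers and jar_blue below 0.1 N), for 0.2 s.
4. the red-capped jar stands released on the middle of the red-ringed stirrer (horizontal distance between jar_red_c and stirrer_red_plate below 0.012 m and z of jar_red_c in the frame of stirrer_red_plate between 0.023 and 0.032 m and angle between jar_red_c's own z axis and vertical below 0.1 rad and linear speed of jar_red below 0.02 m/s and contact force between the fingers and jar_red below 0.1 N), for 0.2 s.
At the end, for the whole second after the job is handed in: Each of the four jars stands upright (within 0.1 rad), released and at rest on the stirrer of its colour, its axis within 12 mm of the middle of the plate; the spare jar and the vial stand upright within 20 mm of where they started (all of step 1 and all of step 2 and all of step 3 and all of step 4 and distance of each of jar_spare_c, vial_c from where it was at the start of the episode below 0.02 m and angle between each of jar_spare_c, vial_c's own z axis and vertical below 0.1 rad); the robot touches nothing.
It fails at once if a jar dropped (moving freely faster than 0.6 m/s) ((linear speed of jar_yellow above 0.6 m/s and contact force between the fingers and jar_yellow below 0.1 N) or (linear speed of jar_green above 0.6 m/s and contact force between the fingers and jar_green below 0.1 N) or (linear speed of jar_blue above 0.6 m/s and contact force between the fingers and jar_blue below 0.1 N) or (linear speed of jar_red above 0.6 m/s and contact force between the fingers and jar_red below 0.1 N)).
It fails at once if the spare jar pushed away or knocked over (distance of jar_spare_c from where it was at the start of the episode above 0.02 m or angle between jar_spare_c's own z axis and vertical above 0.5 rad).
It fails at once if the vial pushed away or knocked over (distance of vial_c from where it was at the start of the episode above 0.02 m or angle between vial_c's own z axis and vertical above 0.5 rad).
It also fails if it takes over 112 s, if anything falls off the work surface, if the arm or the gripper's body presses on something with over 40 N, if the wrist force passes 120 N, or if a joint passes its speed limit or range.

### The arm

A 6-joint arm with a two-finger parallel gripper is mounted at the origin on the work surface. World frame = base frame: x ahead of the robot, y to its left, z up, the work surface at z = 0. Lengths are in m, angles in rad, forces in N, time in s.
With the tool pointing down it reaches from about 0.325 to 0.775 m from the base axis. Payload 9.3 kg.
Tool frame: the origin (TCP) lies between the finger pads; the fingertips stand 22 mm ahead of it and the grasp point (between the pads) lies 3 mm ahead of it; z points along the fingers, y is the direction in which the jaws open and shut (so a half turn about z gives the same grasp; the last joint's range is limited). The gripper opens to 85 mm and grips with 20 to 120 N. Pads are 22 mm wide; open, the fingers measure 114 mm over their backs; the gripper's body (76 mm by 85 mm) begins 54 mm behind the grasp point. The pads swing forward as they close: fully open they stand 13 mm farther back than shut.
Start: joints at [-0.153, 0.259, 0.021, 1.334, 0, 1.418], TCP at [0.55, -0, 0.253] pointing down, gripper open.
Joint ranges: [-3.04, 3.04], [-0.91, 1.82], [-1.04, 1.36], [-1.92, 1.95], [-1.52, 1.45], [-3.14, 3.14]. Speed limits (rad/s): [2.22, 2.22, 2.79, 3.14, 3.14, 3.14].

### API

Orientations are given as a 3x3 rotation matrix whose columns are the frame's x, y, z axes.
In Python, from cell import ctrl, read_camera gives the robot as it stands.
- The arm moves only by the tool play_rows, never from a script. Its argument "plan" is one flat list of numbers, 7 for each row, row after row: the shift along the tool's x, y, z in m, then the turn, a rotation vector about the tool's x, y, z in degrees, then the gripper's target within -1 to 1 (fully open at 1, half-way at 0, shut at -1). A call has exactly 10 rows; each row is the pose to reach, as a shift and turn from the pose commanded when the call began, along the tool's axes at that moment; what a row does not reach only later rows make up. A row lasts 1/10 s, in which the tool goes at most 50 mm and 8.59 degrees, less where a joint would pass 70% of its speed; a pose out of reach is approached as far as the arm can. A call with a gripper value outside its range is refused whole. The fingers move at their own pace and stop on an object; "force" is the grip in N (left out, the last holds). Time passes only in rows, so rows that repeat a pose let the fingers close, or fill a call up. It gives the time, the measured TCP pose, the force and the opening at its end, in the units of the state.
- ctrl.observe(): the state, without advancing time (a new reading comes with each control period).
- read_camera(name): name is "scene" or "side" or "wrist"; returns a dict with "img" (400x640x3 uint8, red, green, blue), "range_z" (400x640 float32, m along the optical axis (not along the pixel's ray), 0 where there is no reading), "fovy" (degrees; the focal length in pixels is half the picture's height over the tangent of half this angle, whatever the lens; pixels are square), "cx", "cy" (the principal point, pixels), "cam_to_world" (4x4, takes a point from camera to world coordinates). Camera axes: x right, y up, looking along -z (the intrinsics and any distortion apply to the point x, -y, -z); pixel columns grow to the right and rows downward; lengths in m; the calibration is good to about 2 mm. A picture is of the moment at which its call begins.
- ctrl.hand_in(): hands the job in, once; it reports no verdict.
The state is a dict: "t": time; "q": joint angles; "dq": joint speeds; "joint_torque": joint torques, N m; "ee_pos": TCP position; "orientation": TCP orientation; "ft_force": force on the tool from outside, world axes, zero at the start; "moment": the same for the moment, N m; "grip_width": finger opening in m.
Only numpy, scipy, OpenCV 4.12 (cv2) and the standard library are available. Lean on these libraries where they do the work, as an engineer would, in place of code of your own. Each camera call takes 0.05 s, during which the arm holds its last target.

## Working session

There is one attempt and no reset: what is moved stays moved. The work goes in short steps, Python scripts to look and compute and a tool call to move; the robot and the scene stay as the last step left them, time stands still between calls to the robot, and variables do not carry over. Pictures are saved under pics/ and viewed, and the job is handed in when it is done.

Besides the shell and the picture viewer there is one more tool, called after ">>>" as a command line: name --argument value ..., lists and objects as JSON in quotes. play_rows: Moves the arm, as the interface text tells. Its arguments: {"type":"object","properties":{"plan":{"type":"array","items":{"type":"number"}},"force":{"type":"number"}},"required":["plan"]}

```bash
mkdir -p pics; ls; cat > h.py <<'E'
import numpy as np, cv2, pickle
from cell import ctrl, read_camera
E
python3 - <<'E'
from h import *
s=ctrl.observe(); print(s)
for n in ["scene","side"]:
    c=read_camera(n); pickle.dump(c,open(n+"0.pkl","wb"))
    print(n,{k:v for k,v in c.items() if k not in("img","range_z")})
    cv2.imwrite(f"pics/{n}0.png",c["img"][:,:,::-1])
E
```

```text
pics
{'t': 0.0, 'q': array([-1.52593319e-01,  2.59216700e-01,  2.07480583e-02,  1.33369782e+00,
        1.06002593e-05,  1.41818002e+00]), 'dq': array([ 0.00084168,  0.00060126,  0.00176786, -0.0010378 ,  0.00068597,
       -0.0011459 ]), 'joint_torque': array([-2.65873996e-04, -5.55637658e+01,  3.44536042e+01,  1.31759423e-02,
       -2.94380488e-04,  4.47349430e-05]), 'ee_pos': array([5.49746924e-01, 4.08289945e-05, 2.52647440e-01]), 'orientation': array([[-2.28333463e-05,  9.99999085e-01, -1.35260428e-03],
       [ 9.99999976e-01,  2.31292360e-05,  2.18740295e-04],
       [ 2.18771379e-04, -1.35259925e-03, -9.99999061e-01]]), 'ft_force': array([-0.25207719,  0.20470922, -0.52253985]), 'moment': array([-0.01021444,  0.0085695 ,  0.01894922]), 'grip_width': 0.08535086584722074}
scene {'fovy': 54.513009312667705, 'cx': 319.60239030509405, 'cy': 199.20004827960508, 'cam_to_world': array([[ 0.59946032, -0.56269044,  0.56923351,  1.06847491],
       [ 0.80029676,  0.40970105, -0.4378015 , -0.43245782],
       [ 0.01313115,  0.71800036,  0.69591886,  0.75768026],
       [ 0.        ,  0.        ,  0.        ,  1.        ]])}
side {'fovy': 46.34933241146633, 'cx': 318.28101493241786, 'cy': 194.59509501562476, 'cam_to_world': array([[-0.90823955,  0.18979895, -0.37293067,  0.09864725],
       [-0.41771853, -0.46392933,  0.78120471,  0.91506113],
       [-0.02474164,  0.86530107,  0.50064151,  0.63508117],
       [ 0.        ,  0.        ,  0.        ,  1.        ]])}
```

View pics/scene0.png

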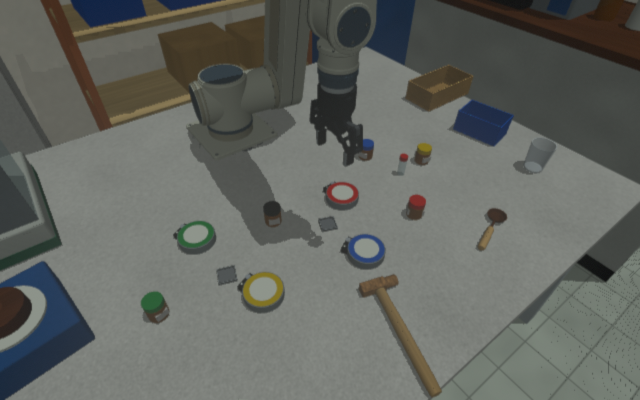

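View pics/side0.png

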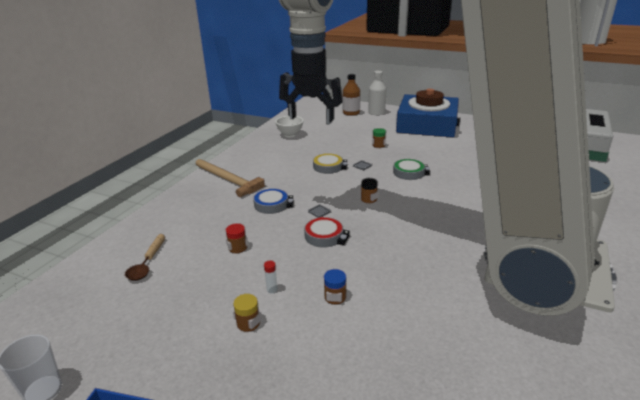

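```bash
cat >> h.py <<'E'
def rays(c):
    h,w=c["img"].shape[:2]; f=h/2/np.tan(np.radians(c["fovy"]/2))
    v,u=np.mgrid[0:h,0:w].astype(float)
    return np.stack([(u-c["cx"])/f,-(v-c["cy"])/f,-np.ones_like(u)],-1)
def world(c):
    p=rays(c)*c["range_z"][...,None]
    M=c["cam_to_world"]; return p@M[:3,:3].T+M[:3,3]
def planehit(c,uv,z):
    f=c["img"].shape[0]/2/np.tan(np.radians(c["fovy"]/2))
    d=c["cam_to_world"][:3,:3]@np.array([(uv[0]-c["cx"])/f,-(uv[1]-c["cy"])/f,-1]); o=c["cam_to_world"][:3,3]
    return (o+d*(z-o[2])/d[2])
SC=dict(g=(154,299),spare=(272,207),b=(367,144),y=(424,148),r=(417,201),vial=(403,157),Sy=(263,289),Sg=(196,235),Sr=(342,193),Sb=(366,249))
SI=dict(g=(379,133),spare=(370,184),b=(335,277),y=(246,303),r=(236,231),vial=(270,266),Sy=(328,162),Sg=(409,167),Sr=(324,231),Sb=(270,199))
HT=dict(g=.055,spare=.055,b=.055,y=.055,r=.055,vial=.068,Sy=.025,Sg=.025,Sr=.025,Sb=.025)
E
python3 - <<'E'
from h import *
for n,D in(("scene",SC),("side",SI)):
    c=pickle.load(open(n+"0.pkl","rb")); W=world(c)
    for k,uv in D.items():
        z=HT[k]; p=planehit(c,uv,z)
        R=.014 if k=="vial" else (.05 if k[0]=="S" else .024)
        near=np.hypot(W[...,0]-p[0],W[...,1]-p[1])<R+.012
        m=near&(abs(W[...,2]-z)<.004)&(c["range_z"]>0)
        q=W[m]
        if len(q)<5: print(n,k,p.round(4),len(q));continue
        cc,r=cv2.minEnclosingCircle(q[:,:2].astype(np.float32))
        print(n,k,"plane",p[:2].round(4),"n",len(q),"mean",q.mean(0).round(4),"circ",np.round(cc,4),round(r,4))
    s=c["img"][100:340,120:460] if n=="scene" else c["img"][110:340,180:460]
    cv2.imwrite(f"pics/{n}0z.png",cv2.resize(s,(800,565),interpolation=cv2.INTER_CUBIC)[:,:,::-1])
E
```

```text
scene g plane [ 0.529  -0.4395] n 320 mean [ 0.5286 -0.4452  0.0536] circ [ 0.5281 -0.4457] 0.023
scene spare plane [ 0.4453 -0.1053] n 167 mean [ 0.4436 -0.1066  0.0537] circ [ 0.4415 -0.1059] 0.0229
scene b plane [0.385  0.2721] n 86 mean [0.3812 0.2778 0.0539] circ [0.3786 0.2766] 0.0236
scene y plane [0.5015 0.3988] n 106 mean [0.4987 0.4024 0.0544] circ [0.4975 0.4017] 0.0235
scene r plane [0.6482 0.2104] n 161 mean [0.6466 0.2126 0.0543] circ [0.6454 0.2147] 0.0235
scene vial plane [0.506  0.3012] n 34 mean [0.5029 0.3076 0.067 ] circ [0.504  0.3076] 0.0128
scene Sy plane [ 0.622  -0.2405] n 1185 mean [ 0.6225 -0.2419  0.0244] circ [ 0.6188 -0.2417] 0.0481
scene Sg plane [ 0.3914 -0.2936] n 815 mean [ 0.3878 -0.2942  0.0238] circ [ 0.3862 -0.2938] 0.0465
scene Sr plane [0.4859 0.0932] n 592 mean [0.4856 0.0933 0.0245] circ [0.4848 0.0951] 0.0468
scene Sb plane [0.6722 0.0156] n 901 mean [0.6715 0.0159 0.0248] circ [0.6704 0.0174] 0.047
side g plane [ 0.5152 -0.4194] n 53 mean [ 0.5205 -0.4367  0.0544] circ [ 0.5219 -0.4404] 0.0208
side spare plane [ 0.4304 -0.0898] n 119 mean [ 0.4362 -0.1012  0.0544] circ [ 0.4365 -0.1043] 0.0231
side b plane [0.3708 0.2816] n 289 mean [0.3724 0.2791 0.0546] circ [0.3731 0.278 ] 0.0225
side y plane [0.489  0.4087] n 346 mean [0.4921 0.4062 0.0546] circ [0.4928 0.4048] 0.0227
side r plane [0.6318 0.2241] n 189 mean [0.6395 0.2166 0.0545] circ [0.6421 0.2165] 0.0236
side vial plane [0.4925 0.3149] n 90 mean [0.4967 0.3096 0.0673] circ [0.4975 0.3088] 0.0124
side Sy plane [ 0.607 -0.223] n 334 mean [ 0.6128 -0.2349  0.0249] circ [ 0.6121 -0.2371] 0.0481
side Sg plane [ 0.3777 -0.2796] n 374 mean [ 0.3793 -0.2879  0.0249] circ [ 0.3807 -0.2908] 0.0482
side Sr plane [0.4711 0.1098] n 717 mean [0.4771 0.0994 0.025 ] circ [0.4785 0.0963] 0.0466
side Sb plane [0.659  0.0309] n 518 mean [0.6628 0.0228 0.025 ] circ [0.6663 0.0197] 0.0489
```

>>> play_rows --plan '[0.02, -0.003, 0, 0, 0, 0, 1, 0.06, -0.01, 0.005, 0, 0, 0, 1, 0.105, -0.015, 0.01, 0, 0, 0, 1, 0.15, -0.02, 0.02, 0, 0, 0, 1, 0.2, -0.028, 0.03, 0, 0, 0, 1, 0.25, -0.035, 0.04, 0, 0, 0, 1, 0.3, -0.042, 0.045, 0, 0, 0, 1, 0.345, -0.048, 0.05, 0, 0, 0, 1, 0.385, -0.053, 0.05, 0, 0, 0, 1, 0.403, -0.055, 0.05, 0, 0, 0, 1]' --force 40

```text
t: 1.1
ee_pos: [0.4937, 0.4061, 0.2023]
orientation: [[-0.003, 1.0, -0.001], [1.0, 0.003, -0.0], [-0.0, -0.001, -1.0]]
ft_force: [0.8, 0.1, -0.4]
grip_width: 0.0855
```

```bash
cat >> h.py <<'E'
def snap(name,tag):
    c=read_camera(name); pickle.dump(c,open(f"{name}{tag}.pkl","wb")); cv2.imwrite(f"pics/{name}{tag}.png",c["img"][:,:,::-1])
    s=ctrl.observe(); print("t",round(s["t"],2),"ee",s["ee_pos"].round(4),"grip",round(s["grip_width"],4)); return c
E
python3 - <<'E'
from h import *
c=snap("wrist","1"); print(c["cam_to_world"].round(3),ctrl.observe()["q"].round(2))
s0=pickle.load(open("scene0.pkl","rb"));W=world(s0)
for u,v in((378,284),(365,287),(392,280)): print(W[v,u].round(3))
E
```

```text
t 1.15 ee [0.4937 0.407  0.2023] grip 0.0852
[[ 1.    -0.003  0.001  0.493]
 [ 0.002  0.964  0.266  0.473]
 [-0.002 -0.266  0.964  0.323]
 [ 0.     0.     0.     1.   ]] [0.56 0.43 0.15 1.29 0.   2.13]
[ 0.762 -0.029  0.025]
[ 0.75  -0.057  0.024]
[0.772 0.004 0.024]
```

View pics/wrist1.png

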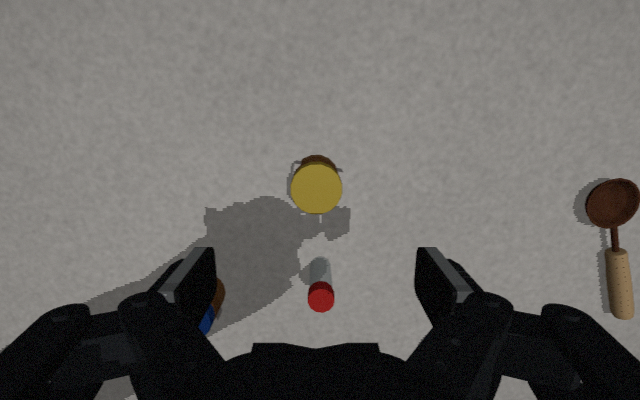

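```bash
python3 - <<'E'
from h import *
c=pickle.load(open("wrist1.pkl","rb"))
W=world(c); print(c["fovy"],c["cx"],c["cy"])
print("jar",planehit(c,(317,188),.055).round(4),"vial",planehit(c,(320,297),.068).round(4), W[188,317].round(4))
E
```

```text
62.04686249095582 315.0738233614844 195.5379471557965
jar [0.494  0.4055 0.055 ] vial [0.4969 0.3112 0.068 ] [0.494  0.4055 0.0549]
```

>>> play_rows --plan '[0, 0, 0.015, 0, 0, 0, 1, 0, 0, 0.04, 0, 0, 0, 1, 0, 0, 0.07, 0, 0, 0, 1, 0, 0, 0.1, 0, 0, 0, 1, 0, 0, 0.13, 0, 0, 0, 1, 0, 0, 0.15, 0, 0, 0, 1, 0, 0, 0.16, 0, 0, 0, 1, 0, 0, 0.169, 0, 0, 0, 1, 0, 0, 0.169, 0, 0, 0, 1, 0, 0, 0.169, 0, 0, 0, 1]'

```text
t: 2.15
ee_pos: [0.4954, 0.403, 0.0351]
orientation: [[0.0, 1.0, 0.001], [1.0, -0.0, 0.001], [0.001, 0.001, -1.0]]
ft_force: [0.2, -0.0, 0.2]
grip_width: 0.0855
```

```bash
python3 - <<'E'
from h import *
s=ctrl.observe(); print(s["ee_pos"].round(4),s["ft_force"].round(1))
c=snap("wrist","2")
E
```

```text
[0.4954 0.403  0.0351] [ 0.2 -0.   0.2]
t 2.2 ee [0.4955 0.4032 0.0353] grip 0.0851
```

View pics/wrist2.png

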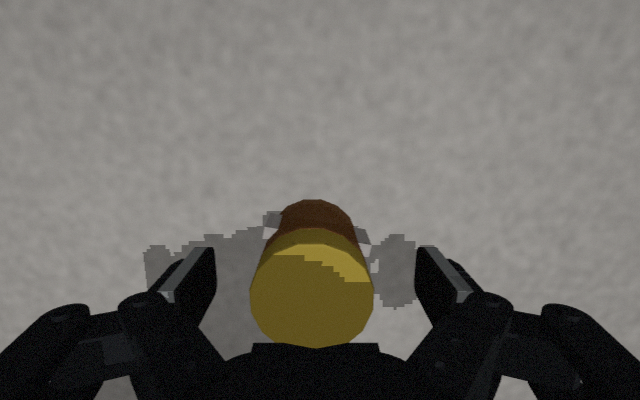

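>>> play_rows --plan '[0, 0, 0, 0, 0, 0, -1, 0, 0, 0, 0, 0, 0, -1, 0, 0, 0, 0, 0, 0, -1, 0, 0, 0, 0, 0, 0, -1, 0, 0, 0, 0, 0, 0, -1, 0, 0, 0, 0, 0, 0, -1, 0, 0, 0, 0, 0, 0, -1, 0, 0, 0, 0, 0, 0, -1, 0, 0, 0, 0, 0, 0, -1, 0, 0, 0, 0, 0, 0, -1]' --force 40

```text
t: 3.2
ee_pos: [0.4951, 0.4032, 0.0349]
orientation: [[-0.0, 1.0, 0.001], [1.0, 0.0, 0.0], [0.0, 0.001, -1.0]]
ft_force: [-1.7, -0.6, 6.4]
grip_width: 0.0428
```

>>> play_rows --plan '[0, 0, -0.01, 0, 0, 0, -1, 0, 0, -0.03, 0, 0, 0, -1, 0, 0, -0.06, 0, 0, 0, -1, 0, 0, -0.09, 0, 0, 0, -1, 0, 0, -0.115, 0, 0, 0, -1, -0.01, 0.002, -0.13, 0, 0, 0, -1, -0.03, 0.005, -0.14, 0, 0, 0, -1, -0.06, 0.01, -0.145, 0, 0, 0, -1, -0.095, 0.018, -0.145, 0, 0, 0, -1, -0.13, 0.025, -0.145, 0, 0, 0, -1]'

```text
t: 4.2
ee_pos: [0.5199, 0.2713, 0.1792]
orientation: [[-0.001, 1.0, -0.0], [1.0, 0.001, -0.0], [-0.0, -0.0, -1.0]]
ft_force: [1.0, -0.5, -1.2]
grip_width: 0.043
```

>>> play_rows --plan '[-0.035, 0.007, 0, 0, 0, 0, -1, -0.07, 0.013, 0, 0, 0, 0, -1, -0.11, 0.02, 0, 0, 0, 0, -1, -0.15, 0.028, 0, 0, 0, 0, -1, -0.19, 0.035, 0, 0, 0, 0, -1, -0.23, 0.043, 0, 0, 0, 0, -1, -0.27, 0.05, 0, 0, 0, 0, -1, -0.31, 0.058, 0, 0, 0, 0, -1, -0.35, 0.065, 0, 0, 0, 0, -1, -0.385, 0.072, 0, 0, 0, 0, -1]'

```text
t: 5.2
ee_pos: [0.5914, -0.1146, 0.179]
orientation: [[0.001, 1.0, -0.001], [1.0, -0.001, 0.0], [0.0, -0.001, -1.0]]
ft_force: [0.1, 0.7, -0.9]
grip_width: 0.043
```

>>> play_rows --plan '[-0.03, 0.006, 0, 0, 0, 0, -1, -0.06, 0.012, 0, 0, 0, 0, -1, -0.085, 0.016, 0, 0, 0, 0, -1, -0.105, 0.02, 0, 0, 0, 0, -1, -0.12, 0.022, 0, 0, 0, 0, -1, -0.127, 0.023, 0, 0, 0, 0, -1, -0.127, 0.023, 0, 0, 0, 0, -1, -0.127, 0.023, 0, 0, 0, 0, -1, -0.127, 0.023, 0, 0, 0, 0, -1, -0.127, 0.023, 0, 0, 0, 0, -1]'

```text
t: 6.2
ee_pos: [0.6151, -0.2381, 0.1795]
orientation: [[-0.001, 1.0, 0.0], [1.0, 0.001, 0.0], [0.0, 0.0, -1.0]]
ft_force: [0.6, -0.1, -1.5]
grip_width: 0.043
```

```bash
python3 - <<'E'
from h import *
c=snap("wrist","3")
E
```

```text
t 6.25 ee [ 0.6151 -0.2382  0.1795] grip 0.0433
```

View pics/wrist3.png

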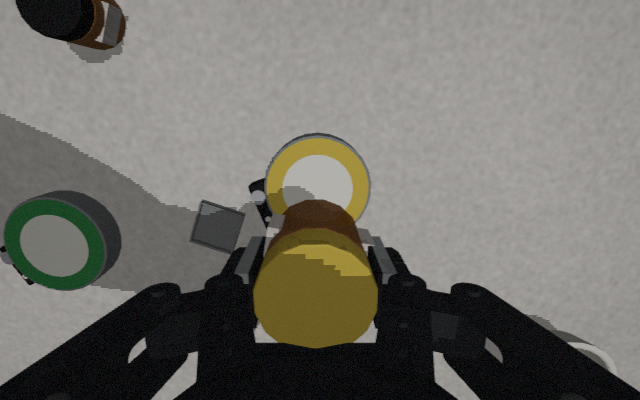

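```bash
cat >> h.py <<'E'
from scipy.optimize import least_squares
def pts_on_plane(c,m,z):
    R=rays(c)@c["cam_to_world"][:3,:3].T; o=c["cam_to_world"][:3,3]
    return (o+R*((z-o[2])/R[...,2])[...,None])[m]
HUE=dict(y=(20,35),g=(45,85),b=(100,130),r=(0,8))
def cmask(c,k):
    h=cv2.cvtColor(c["img"],cv2.COLOR_RGB2HSV)
    lo,hi=HUE[k]; m=(h[...,0]>=lo)&(h[...,0]<=hi)
    if k=="r": m|=h[...,0]>=172
    return m&(h[...,1]>110)&(h[...,2]>40)
def ring(c,k,guess):
    """outer ring edge fit, r=.0435 and white plate r=.03 at z=.025"""
    m=cmask(c,k); P=pts_on_plane(c,np.ones(m.shape,bool),.025).reshape(*m.shape,3)
    W=world(c); d0=np.hypot(P[...,0]-guess[0],P[...,1]-guess[1])
    m&=(abs(W[...,2]-.025)<.012)&(d0<.06)
    q=P[m][:,:2]; cc=np.array(guess)
    # ring pixels lie between .030 and .0435: minimise hinge violation
    f=lambda x:(lambda d:np.maximum(d-.0435,0)+np.maximum(.030-d,0))(np.hypot(*(q-x).T))
    r=least_squares(f,cc,loss="soft_l1",f_scale=.001); print("ring",k,r.x.round(4),"n",len(q),"rms",np.sqrt((r.fun**2).mean()).round(5)); return r.x
def cap(c,k,z,guess,rad=.022):
    m=cmask(c,k); P=pts_on_plane(c,np.ones(m.shape,bool),z).reshape(*m.shape,3)
    W=world(c); m&=(abs(W[...,2]-z)<.005)&(np.hypot(P[...,0]-guess[0],P[...,1]-guess[1])<.035)
    q=P[m][:,:2].astype(np.float32); cc,r=cv2.minEnclosingCircle(q); print("cap",k,np.round(cc,4),"mean",q.mean(0).round(4),round(r,4),len(q)); return cc
E
python3 - <<'E'
from h import *
c=pickle.load(open("wrist3.pkl","rb"))
ring(c,"y",(.6155,-.239)); ring(c,"g",(.383,-.292)); cap(c,"y",.1996,(.615,-.237))
c=pickle.load(open("wrist1.pkl","rb")); cap(c,"y",.055,(.494,.405))
for n in("scene","side"):
    c=pickle.load(open(n+"0.pkl","rb")); print(n)
    for k,g in dict(y=(.6155,-.239),g=(.383,-.292),b=(.668,.0185),r=(.4815,.0957)).items(): ring(c,k,g)
E
```

```text
ring y [ 0.6156 -0.2414] n 2913 rms 0.0
ring g [ 0.3802 -0.2941] n 3395 rms 0.0
cap y [ 0.6141 -0.2351] mean [ 0.6141 -0.234 ] 0.0225 10990
cap y [0.4931 0.405 ] mean [0.4932 0.4052] 0.0221 2057
scene
ring y [ 0.62   -0.2397] n 517 rms 0.0
ring g [ 0.3849 -0.2927] n 254 rms 0.0
ring b [0.6686 0.0188] n 348 rms 0.0
ring r [0.4823 0.0963] n 235 rms 0.0
side
ring y [ 0.6155 -0.239 ] n 88 rms 0.0
ring g [ 0.383 -0.292] n 55 rms 0.0
ring b [0.6635 0.0198] n 162 rms 0.0
ring r [0.4796 0.095 ] n 267 rms 3e-05
```

```bash
python3 - <<'E'
from h import *
c=pickle.load(open("wrist3.pkl","rb"))
for p in((265,187),(371,187),(318,135),(318,155)): print(p,planehit(c,p,.025)[:2].round(4))
s=c["img"][110:250,230:410]; cv2.imwrite("pics/w3z.png",cv2.resize(s,(800,622))[:590,:,::-1])
E
```

```text
(265, 187) [ 0.5712 -0.2396]
(371, 187) [ 0.6616 -0.2396]
(318, 135) [ 0.6163 -0.1958]
(318, 155) [ 0.6163 -0.2122]
```

View pics/w3z.png

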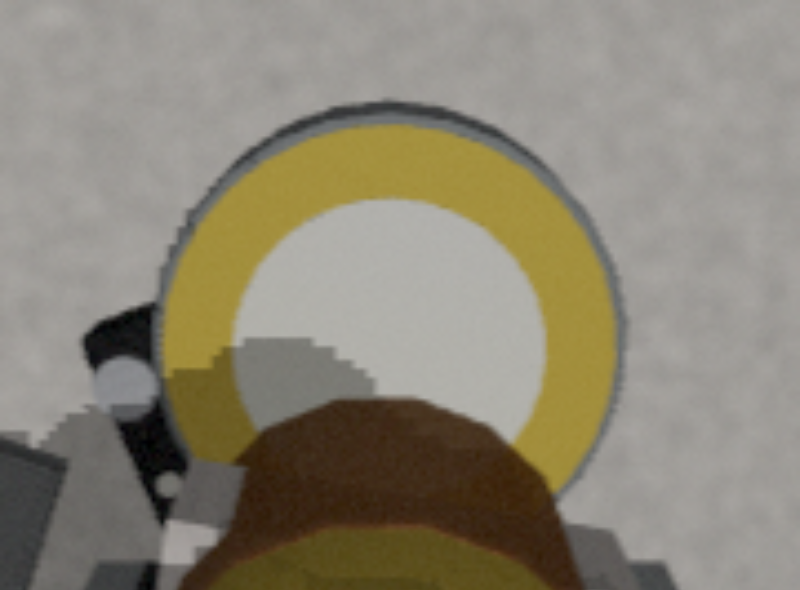

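>>> play_rows --plan '[-0.003, 0.001, 0.01, 0, 0, 0, -1, -0.006, 0.002, 0.03, 0, 0, 0, -1, -0.006, 0.002, 0.055, 0, 0, 0, -1, -0.006, 0.002, 0.08, 0, 0, 0, -1, -0.006, 0.002, 0.098, 0, 0, 0, -1, -0.006, 0.002, 0.108, 0, 0, 0, -1, -0.006, 0.002, 0.113, 0, 0, 0, -1, -0.006, 0.002, 0.116, 0, 0, 0, -1, -0.006, 0.002, 0.117, 0, 0, 0, -1, -0.006, 0.002, 0.117, 0, 0, 0, -1]'

```text
t: 7.25
ee_pos: [0.6173, -0.2452, 0.0629]
orientation: [[-0.0, 1.0, 0.001], [1.0, 0.0, -0.001], [-0.001, 0.001, -1.0]]
ft_force: [-0.9, 0.2, -2.0]
grip_width: 0.0434
```

>>> play_rows --plan '[0, 0, 0.0005, 0, 0, 0, -1, 0, 0, 0.001, 0, 0, 0, -1, 0, 0, 0.0015, 0, 0, 0, -1, 0, 0, 0.002, 0, 0, 0, -1, 0, 0, 0.002, 0, 0, 0, -1, 0, 0, 0.002, 0, 0, 0, -1, 0, 0, 0.002, 0, 0, 0, -1, 0, 0, 0.002, 0, 0, 0, -1, 0, 0, 0.002, 0, 0, 0, -1, 0, 0, 0.002, 0, 0, 0, -1]'

```text
t: 8.25
ee_pos: [0.617, -0.245, 0.0603]
orientation: [[-0.0, 1.0, -0.0], [1.0, 0.0, -0.0], [-0.0, -0.0, -1.0]]
ft_force: [-0.6, 0.6, -0.9]
grip_width: 0.043
```

>>> play_rows --plan '[0, 0, 0.0005, 0, 0, 0, -1, 0, 0, 0.001, 0, 0, 0, -1, 0, 0, 0.001, 0, 0, 0, -1, 0, 0, 0.001, 0, 0, 0, -1, 0, 0, 0.001, 0, 0, 0, -1, 0, 0, 0.001, 0, 0, 0, -1, 0, 0, 0.001, 0, 0, 0, -1, 0, 0, 0.001, 0, 0, 0, -1, 0, 0, 0.001, 0, 0, 0, -1, 0, 0, 0.001, 0, 0, 0, -1]'

```text
t: 9.25
ee_pos: [0.617, -0.245, 0.0599]
orientation: [[0.0, 1.0, 0.0], [1.0, -0.0, -0.0], [-0.0, 0.0, -1.0]]
ft_force: [-1.5, 1.1, 5.5]
grip_width: 0.043
```

```bash
python3 - <<'E'
from h import *
c=snap("side","4");c=snap("scene","4")
cv2.imwrite("pics/side4z.png",cv2.resize(c["img"][180:340,160:360],(800,600),interpolation=cv2.INTER_CUBIC)[:,:,::-1])
E
```

```text
t 9.3 ee [ 0.617  -0.245   0.0599] grip 0.0435
t 9.35 ee [ 0.617  -0.245   0.0599] grip 0.0431
```

View pics/side4z.png

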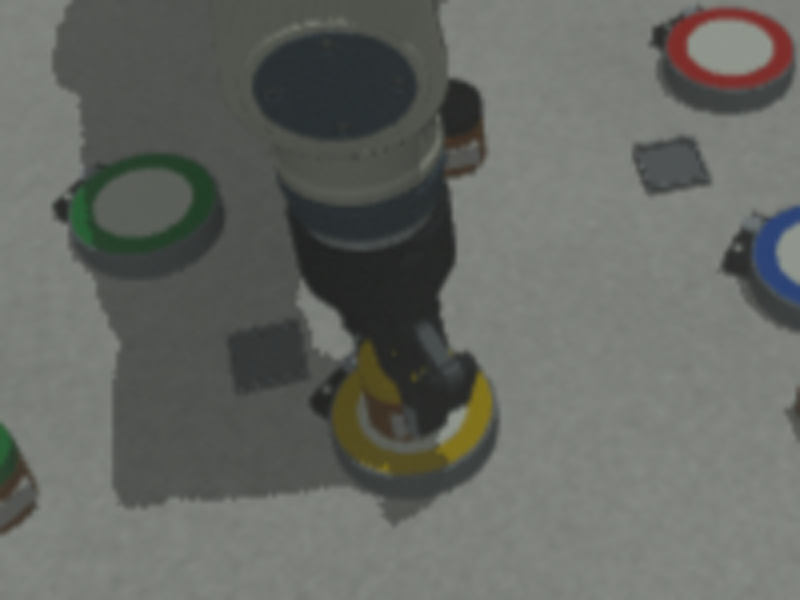

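>>> play_rows --plan '[0, 0, 0, 0, 0, 0, -0.5, 0, 0, 0, 0, 0, 0, 0, 0, 0, 0, 0, 0, 0, 0.5, 0, 0, 0, 0, 0, 0, 1, 0, 0, 0, 0, 0, 0, 1, 0, 0, 0, 0, 0, 0, 1, 0, 0, 0, 0, 0, 0, 1, 0, 0, 0, 0, 0, 0, 1, 0, 0, 0, 0, 0, 0, 1, 0, 0, -0.005, 0, 0, 0, 1]'

```text
t: 10.35
ee_pos: [0.6167, -0.2448, 0.0638]
orientation: [[0.0, 1.0, -0.001], [1.0, -0.0, 0.001], [0.001, -0.001, -1.0]]
ft_force: [-0.5, -0.5, -0.7]
grip_width: 0.0852
```

>>> play_rows --plan '[0, 0, -0.015, 0, 0, 0, 1, 0, 0, -0.04, 0, 0, 0, 1, 0, 0, -0.07, 0, 0, 0, 1, 0, 0, -0.1, 0, 0, 0, 1, 0, 0, -0.12, 0, 0, 0, 1, 0, 0, -0.13, 0, 0, 0, 1, 0, 0, -0.135, 0, 0, 0, 1, 0, 0, -0.135, 0, 0, 0, 1, 0, 0, -0.135, 0, 0, 0, 1, 0, 0, -0.135, 0, 0, 0, 1]'

```text
t: 11.35
ee_pos: [0.6167, -0.2449, 0.198]
orientation: [[0.0, 1.0, -0.002], [1.0, -0.0, 0.001], [0.001, -0.002, -1.0]]
ft_force: [-0.6, 0.3, -0.1]
grip_width: 0.0854
```

```bash
python3 - <<'E'
from h import *
c=snap("wrist","5")
ring(c,"y",(.616,-.2417)); cap(c,"y",.080,(.616,-.242))
E
```

```text
t 11.4 ee [ 0.6167 -0.2449  0.1982] grip 0.0852
ring y [ 0.6158 -0.2415] n 2910 rms 1e-05
cap y [ 0.6162 -0.2433] mean [ 0.6162 -0.243 ] 0.022 2575
```

View pics/wrist5.png

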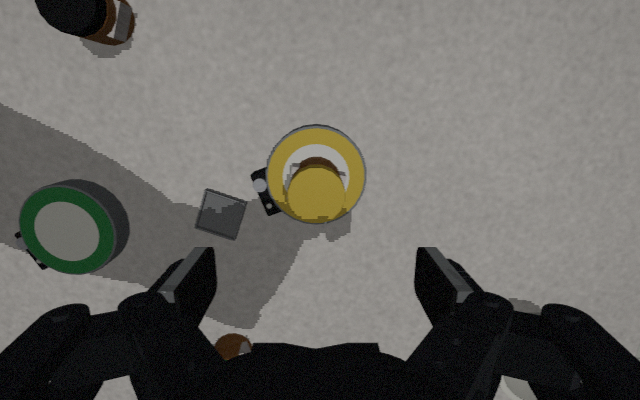

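>>> play_rows --plan '[-0.015, -0.007, 0, 0, 0, 0, 1, -0.045, -0.021, 0, 0, 0, 0, 1, -0.08, -0.037, 0, 0, 0, 0, 1, -0.12, -0.055, 0, 0, 0, 0, 1, -0.155, -0.072, 0, 0, 0, 0, 1, -0.18, -0.083, 0, 0, 0, 0, 1, -0.195, -0.09, 0, 0, 0, 0, 1, -0.199, -0.092, 0, 0, 0, 0, 1, -0.199, -0.092, 0, 0, 0, 0, 1, -0.199, -0.092, 0, 0, 0, 0, 1]'

```text
t: 12.4
ee_pos: [0.5255, -0.443, 0.1993]
orientation: [[-0.001, 1.0, 0.0], [1.0, 0.001, 0.0], [0.0, 0.0, -1.0]]
ft_force: [-0.3, -0.1, 0.6]
grip_width: 0.0852
```

```bash
python3 - <<'E'
from h import *
c=snap("wrist","6")
cap(c,"g",.055,(.525,-.444)); ring(c,"g",(.381,-.293))
E
```

```text
t 12.45 ee [ 0.5257 -0.4428  0.1994] grip 0.0852
cap g [ 0.5228 -0.445 ] mean [ 0.5228 -0.4449] 0.0221 2074
ring g [ 0.3807 -0.2938] n 2363 rms 0.0
```

View pics/wrist6.png

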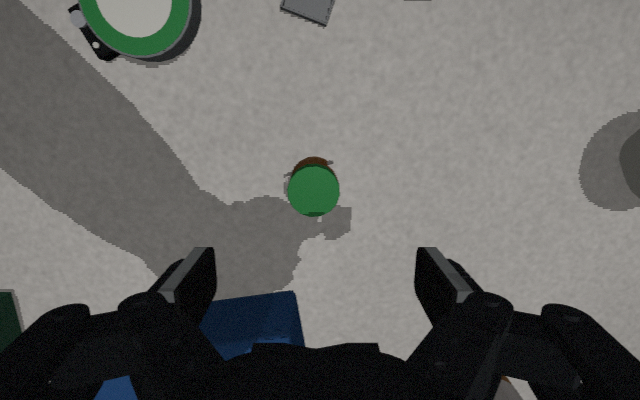

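```bash
python3 - <<'E'
from h import *
c=pickle.load(open("wrist6.pkl","rb")); W=world(c)
for u,v in((290,300),(240,310),(297,340),(120,388),(8,310)): print(u,v,W[v,u].round(3))
c=pickle.load(open("scene0.pkl","rb")); W=world(c)
h=cv2.cvtColor(c["img"],cv2.COLOR_RGB2HSV)
m=(W[...,1]<-.45)&(W[...,0]>.38)&(W[...,0]<.65)&(W[...,2]>.03)&(c["range_z"]>0)
q=W[m]; print(q[:,1].max(),q[:,2].max(), np.histogram(q[:,1],bins=8))
for lo in np.arange(-.7,-.45,.02):
    s=q[(q[:,1]>=lo)&(q[:,1]<lo+.02)]
    if len(s): print(round(lo,2),s[:,2].max().round(3),s[:,0].min().round(3),s[:,0].max().round(3))
E
```

```text
290 300 [ 0.499 -0.568  0.023]
240 310 [ 0.449 -0.575  0.03 ]
297 340 [ 0.507 -0.593  0.051]
120 388 [ 0.351 -0.619  0.081]
8 310 [ 0.2   -0.586  0.013]
-0.45002246618924463 0.12168007202560593 (array([ 458, 1678, 1954, 1483,  642,    0,    0,  172]), array([-0.72242406, -0.68837386, -0.65432366, -0.62027346, -0.58622326,
       -0.55217306, -0.51812286, -0.48407267, -0.45002247]))
-0.7 0.104 0.468 0.529
-0.68 0.122 0.381 0.526
-0.66 0.12 0.381 0.523
-0.64 0.12 0.381 0.521
-0.62 0.087 0.38 0.517
-0.6 0.081 0.38 0.514
-0.58 0.08 0.415 0.511
-0.48 0.057 0.515 0.543
-0.46 0.057 0.508 0.55
```

>>> play_rows --plan '[-0.002, -0.0025, 0.015, 0, 0, 0, 1, -0.002, -0.0025, 0.04, 0, 0, 0, 1, -0.002, -0.0025, 0.07, 0, 0, 0, 1, -0.002, -0.0025, 0.1, 0, 0, 0, 1, -0.002, -0.0025, 0.13, 0, 0, 0, 1, -0.002, -0.0025, 0.15, 0, 0, 0, 1, -0.002, -0.0025, 0.16, 0, 0, 0, 1, -0.002, -0.0025, 0.1645, 0, 0, 0, 1, -0.002, -0.0025, 0.1645, 0, 0, 0, 1, -0.002, -0.0025, 0.1645, 0, 0, 0, 1]'

```text
t: 13.45
ee_pos: [0.5231, -0.4462, 0.036]
orientation: [[-0.0, 1.0, 0.001], [1.0, 0.0, -0.001], [-0.001, 0.001, -1.0]]
ft_force: [-0.5, -0.0, 0.2]
grip_width: 0.0855
```

>>> play_rows --plan '[0, 0, 0, 0, 0, 0, -1, 0, 0, 0, 0, 0, 0, -1, 0, 0, 0, 0, 0, 0, -1, 0, 0, 0, 0, 0, 0, -1, 0, 0, 0, 0, 0, 0, -1, 0, 0, 0, 0, 0, 0, -1, 0, 0, 0, 0, 0, 0, -1, 0, 0, 0, 0, 0, 0, -1, 0, 0, 0, 0, 0, 0, -1, 0, 0, 0, 0, 0, 0, -1]' --force 40

```text
t: 14.45
ee_pos: [0.5228, -0.4463, 0.0355]
orientation: [[0.0, 1.0, 0.001], [1.0, -0.0, -0.001], [-0.001, 0.001, -1.0]]
ft_force: [0.3, 0.3, 4.9]
grip_width: 0.0429
```

>>> play_rows --plan '[0, 0, -0.01, 0, 0, 0, -1, 0, 0, -0.03, 0, 0, 0, -1, 0, 0, -0.06, 0, 0, 0, -1, 0, 0, -0.09, 0, 0, 0, -1, 0, 0, -0.115, 0, 0, 0, -1, 0.005, -0.005, -0.13, 0, 0, 0, -1, 0.018, -0.017, -0.14, 0, 0, 0, -1, 0.035, -0.032, -0.145, 0, 0, 0, -1, 0.06, -0.056, -0.145, 0, 0, 0, -1, 0.085, -0.079, -0.145, 0, 0, 0, -1]'

```text
t: 15.45
ee_pos: [0.442, -0.3596, 0.1792]
orientation: [[0.0, 1.0, -0.001], [1.0, -0.0, 0.001], [0.001, -0.001, -1.0]]
ft_force: [0.1, 0.1, -1.2]
grip_width: 0.0432
```

>>> play_rows --plan '[0.025, -0.024, 0, 0, 0, 0, -1, 0.045, -0.042, 0, 0, 0, 0, -1, 0.058, -0.055, 0, 0, 0, 0, -1, 0.064, -0.061, 0, 0, 0, 0, -1, 0.067, -0.063, 0, 0, 0, 0, -1, 0.067, -0.063, 0, 0, 0, 0, -1, 0.067, -0.063, 0, 0, 0, 0, -1, 0.067, -0.063, 0, 0, 0, 0, -1, 0.067, -0.063, 0, 0, 0, 0, -1, 0.067, -0.063, 0, 0, 0, 0, -1]'

```text
t: 16.45
ee_pos: [0.3806, -0.2942, 0.1796]
orientation: [[0.0, 1.0, -0.0], [1.0, -0.0, 0.0], [0.0, -0.0, -1.0]]
ft_force: [-1.0, -0.2, -3.0]
grip_width: 0.0431
```

```bash
python3 - <<'E'
from h import *
c=snap("wrist","7")
cap(c,"g",c and ctrl.observe()["ee_pos"][2]+.0195,(.381,-.294)); ring(c,"g",(.381,-.293))
E
```

```text
t 16.5 ee [ 0.3806 -0.2942  0.1796] grip 0.0432
cap g [ 0.3796 -0.2922] mean [ 0.3796 -0.2909] 0.0224 10713
ring g [ 0.3808 -0.2938] n 2906 rms 0.0
```

View pics/wrist7.png

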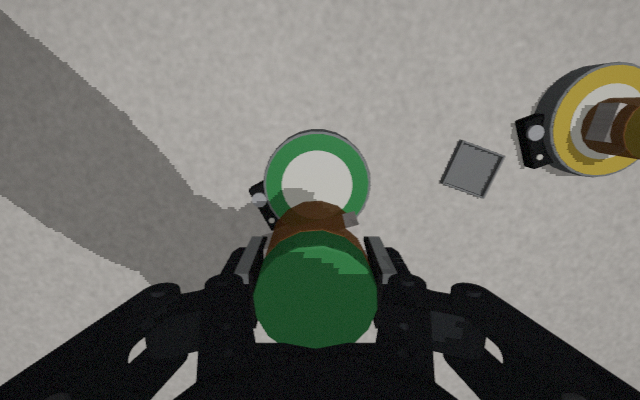

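>>> play_rows --plan '[-0.001, 0.001, 0.01, 0, 0, 0, -1, -0.001, 0.001, 0.03, 0, 0, 0, -1, -0.001, 0.001, 0.055, 0, 0, 0, -1, -0.001, 0.001, 0.08, 0, 0, 0, -1, -0.001, 0.001, 0.098, 0, 0, 0, -1, -0.001, 0.001, 0.108, 0, 0, 0, -1, -0.001, 0.001, 0.113, 0, 0, 0, -1, -0.001, 0.001, 0.116, 0, 0, 0, -1, -0.001, 0.001, 0.117, 0, 0, 0, -1, -0.001, 0.001, 0.117, 0, 0, 0, -1]'

```text
t: 17.5
ee_pos: [0.3817, -0.2953, 0.0632]
orientation: [[-0.0, 1.0, 0.001], [1.0, 0.0, -0.001], [-0.001, 0.001, -1.0]]
ft_force: [-0.2, 0.7, -1.5]
grip_width: 0.0432
```

>>> play_rows --plan '[0, 0, 0.0005, 0, 0, 0, -1, 0, 0, 0.001, 0, 0, 0, -1, 0, 0, 0.0015, 0, 0, 0, -1, 0, 0, 0.002, 0, 0, 0, -1, 0, 0, 0.0025, 0, 0, 0, -1, 0, 0, 0.0025, 0, 0, 0, -1, 0, 0, 0.0025, 0, 0, 0, -1, 0, 0, 0.0025, 0, 0, 0, -1, 0, 0, 0.0025, 0, 0, 0, -1, 0, 0, 0.0025, 0, 0, 0, -1]'

```text
t: 18.5
ee_pos: [0.3815, -0.295, 0.0605]
orientation: [[0.0, 1.0, 0.0], [1.0, -0.0, -0.0], [-0.0, 0.0, -1.0]]
ft_force: [-0.9, 1.2, 5.6]
grip_width: 0.0433
```

Contact at 5.6 N; release and retreat.

>>> play_rows --plan '[0, 0, 0, 0, 0, 0, -0.5, 0, 0, 0, 0, 0, 0, 0, 0, 0, 0, 0, 0, 0, 0.5, 0, 0, 0, 0, 0, 0, 1, 0, 0, 0, 0, 0, 0, 1, 0, 0, 0, 0, 0, 0, 1, 0, 0, 0, 0, 0, 0, 1, 0, 0, 0, 0, 0, 0, 1, 0, 0, 0, 0, 0, 0, 1, 0, 0, -0.005, 0, 0, 0, 1]'

```text
t: 19.5
ee_pos: [0.3813, -0.2947, 0.065]
orientation: [[-0.0, 1.0, -0.001], [1.0, 0.0, 0.001], [0.001, -0.001, -1.0]]
ft_force: [-0.9, 0.6, -0.4]
grip_width: 0.0851
```

>>> play_rows --plan '[0, 0, -0.015, 0, 0, 0, 1, 0, 0, -0.04, 0, 0, 0, 1, 0, 0, -0.07, 0, 0, 0, 1, 0, 0, -0.1, 0, 0, 0, 1, 0, 0, -0.12, 0, 0, 0, 1, 0, 0, -0.13, 0, 0, 0, 1, 0, 0, -0.135, 0, 0, 0, 1, 0, 0, -0.135, 0, 0, 0, 1, 0, 0, -0.135, 0, 0, 0, 1, 0, 0, -0.135, 0, 0, 0, 1]'

```text
t: 20.5
ee_pos: [0.3812, -0.2947, 0.1993]
orientation: [[-0.0, 1.0, -0.001], [1.0, 0.0, 0.001], [0.001, -0.001, -1.0]]
ft_force: [-0.8, -0.4, -0.4]
grip_width: 0.0854
```

```bash
python3 - <<'E'
from h import *
c=snap("wrist","8")
ring(c,"g",(.381,-.294)); cap(c,"g",.080,(.381,-.294))
E
```

```text
t 20.55 ee [ 0.3813 -0.2948  0.1994] grip 0.0854
ring g [ 0.3812 -0.2942] n 2869 rms 0.0
cap g [ 0.3807 -0.2941] mean [ 0.3806 -0.2938] 0.0221 2531
```

View pics/wrist8.png

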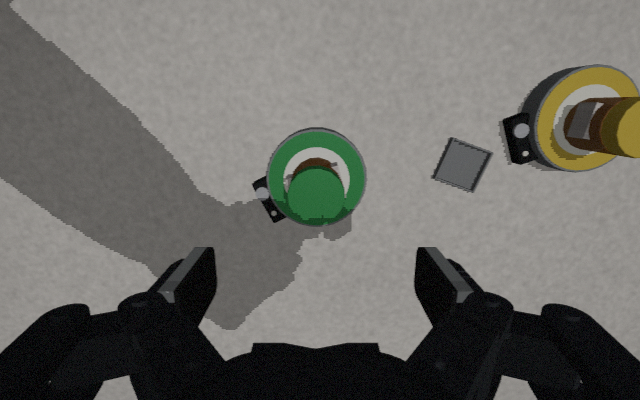

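>>> play_rows --plan '[0.015, 0, 0, 0, 0, 0, 1, 0.045, 0, 0, 0, 0, 0, 1, 0.085, 0, 0, 0, 0, 0, 1, 0.125, 0.002, 0, 0, 0, 0, 1, 0.165, 0.004, 0, 0, 0, 0, 1, 0.205, 0.006, 0, 0, 0, 0, 1, 0.245, 0.006, 0, 0, 0, 0, 1, 0.285, 0.006, 0, 0, 0, 0, 1, 0.325, 0.006, 0, 0, 0, 0, 1, 0.365, 0.004, 0, 0, 0, 0, 1]'

```text
t: 21.55
ee_pos: [0.3846, 0.0721, 0.2002]
orientation: [[-0.0, 1.0, 0.0], [1.0, 0.0, 0.0], [0.0, 0.0, -1.0]]
ft_force: [0.6, -0.1, -0.9]
grip_width: 0.0856
```

>>> play_rows --plan '[0.04, -0.001, 0, 0, 0, 0, 1, 0.08, -0.003, 0, 0, 0, 0, 1, 0.12, -0.005, 0, 0, 0, 0, 1, 0.155, -0.007, 0, 0, 0, 0, 1, 0.185, -0.01, 0, 0, 0, 0, 1, 0.2, -0.011, 0, 0, 0, 0, 1, 0.207, -0.011, 0, 0, 0, 0, 1, 0.207, -0.011, 0, 0, 0, 0, 1, 0.207, -0.011, 0, 0, 0, 0, 1, 0.207, -0.011, 0, 0, 0, 0, 1]'

```text
t: 22.55
ee_pos: [0.3745, 0.2762, 0.2003]
orientation: [[0.001, 1.0, -0.0], [1.0, -0.001, -0.0], [-0.0, -0.0, -1.0]]
ft_force: [0.5, 0.8, 0.1]
grip_width: 0.0851
```

```bash
python3 - <<'E'
from h import *
c=snap("wrist","9")
cap(c,"b",.055,(.374,.2775))
E
```

```text
t 22.6 ee [0.3746 0.2762 0.2004] grip 0.0854
cap b [0.3729 0.2773] mean [0.373  0.2776] 0.0222 2088
```

View pics/wrist9.png

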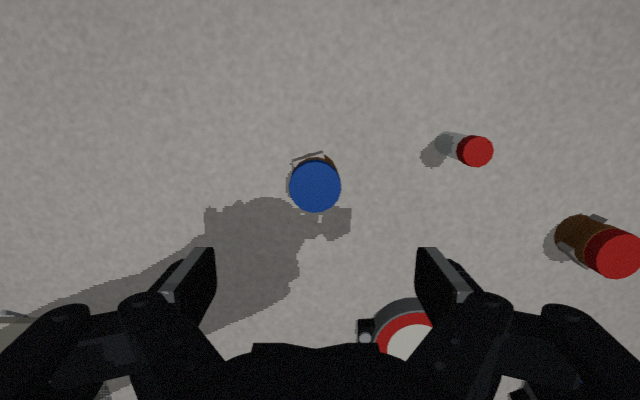

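>>> play_rows --plan '[0.001, -0.001, 0.015, 0, 0, 0, 1, 0.001, -0.001, 0.04, 0, 0, 0, 1, 0.001, -0.001, 0.07, 0, 0, 0, 1, 0.001, -0.001, 0.1, 0, 0, 0, 1, 0.001, -0.001, 0.13, 0, 0, 0, 1, 0.001, -0.001, 0.15, 0, 0, 0, 1, 0.001, -0.001, 0.16, 0, 0, 0, 1, 0.001, -0.001, 0.165, 0, 0, 0, 1, 0.001, -0.001, 0.165, 0, 0, 0, 1, 0.001, -0.001, 0.165, 0, 0, 0, 1]'

```text
t: 23.6
ee_pos: [0.3741, 0.2781, 0.0361]
orientation: [[0.0, 1.0, 0.001], [1.0, -0.0, 0.001], [0.001, 0.001, -1.0]]
ft_force: [-0.1, 0.2, 0.3]
grip_width: 0.0855
```

>>> play_rows --plan '[0, 0, 0, 0, 0, 0, -1, 0, 0, 0, 0, 0, 0, -1, 0, 0, 0, 0, 0, 0, -1, 0, 0, 0, 0, 0, 0, -1, 0, 0, 0, 0, 0, 0, -1, 0, 0, 0, 0, 0, 0, -1, 0, 0, 0, 0, 0, 0, -1, 0, 0, 0, 0, 0, 0, -1, 0, 0, 0, 0, 0, 0, -1, 0, 0, 0, 0, 0, 0, -1]' --force 40

```text
t: 24.6
ee_pos: [0.3737, 0.2781, 0.0359]
orientation: [[-0.0, 1.0, 0.001], [1.0, 0.0, 0.0], [0.0, 0.001, -1.0]]
ft_force: [-1.0, -1.1, 5.4]
grip_width: 0.0431
```

>>> play_rows --plan '[0, 0, -0.01, 0, 0, 0, -1, 0, 0, -0.03, 0, 0, 0, -1, 0, 0, -0.06, 0, 0, 0, -1, 0, 0, -0.09, 0, 0, 0, -1, 0, 0, -0.115, 0, 0, 0, -1, -0.006, 0.007, -0.13, 0, 0, 0, -1, -0.018, 0.02, -0.14, 0, 0, 0, -1, -0.036, 0.04, -0.144, 0, 0, 0, -1, -0.06, 0.067, -0.144, 0, 0, 0, -1, -0.085, 0.095, -0.144, 0, 0, 0, -1]'

```text
t: 25.6
ee_pos: [0.469, 0.1924, 0.1803]
orientation: [[-0.001, 1.0, 0.001], [1.0, 0.001, 0.0], [0.0, 0.001, -1.0]]
ft_force: [0.9, 0.2, -1.6]
grip_width: 0.0424
```

>>> play_rows --plan '[-0.026, 0.029, 0, 0, 0, 0, -1, -0.052, 0.058, 0, 0, 0, 0, -1, -0.078, 0.087, 0, 0, 0, 0, -1, -0.104, 0.116, 0, 0, 0, 0, -1, -0.13, 0.145, 0, 0, 0, 0, -1, -0.15, 0.169, 0, 0, 0, 0, -1, -0.166, 0.187, 0, 0, 0, 0, -1, -0.174, 0.196, 0, 0, 0, 0, -1, -0.176, 0.198, 0, 0, 0, 0, -1, -0.176, 0.198, 0, 0, 0, 0, -1]'

```text
t: 26.6
ee_pos: [0.666, 0.0174, 0.1793]
orientation: [[-0.0, 1.0, -0.001], [1.0, 0.0, 0.0], [0.0, -0.001, -1.0]]
ft_force: [-0.0, 0.9, -1.5]
grip_width: 0.0432
```

```bash
python3 - <<'E'
from h import *
c=snap("wrist","10")
cap(c,"b",ctrl.observe()["ee_pos"][2]+.0191,(.667,.017)); x=ring(c,"b",(.667,.0175))
W=pts_on_plane(c,np.ones((400,640),bool),.025).reshape(400,640,3)
s=c["img"][110:250,230:410]; cv2.imwrite("pics/w10z.png",cv2.resize(s,(800,622))[:590,:,::-1])
E
```

```text
t 26.65 ee [0.6658 0.0177 0.1795] grip 0.0425
cap b [0.6648 0.0178] mean [0.665  0.0195] 0.0224 10278
ring b [0.6649 0.0173] n 3108 rms 0.0
```

View pics/wrist10.png

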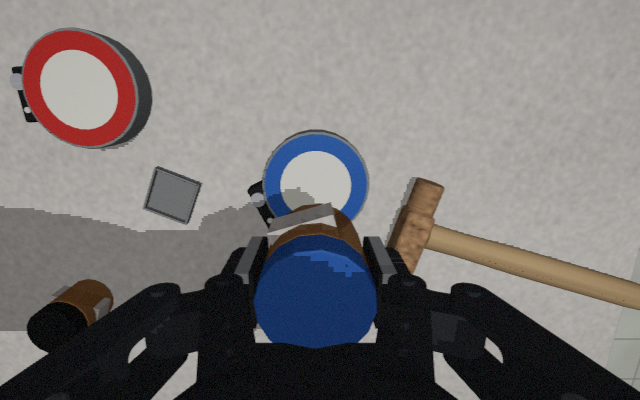

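View pics/w10z.png

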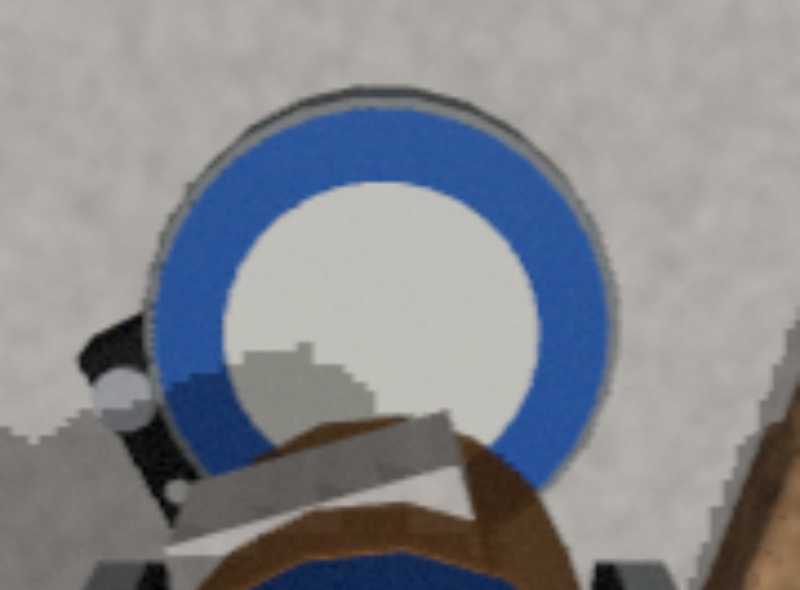

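>>> play_rows --plan '[-0.001, 0.001, 0.01, 0, 0, 0, -1, -0.001, 0.001, 0.03, 0, 0, 0, -1, -0.001, 0.001, 0.055, 0, 0, 0, -1, -0.001, 0.001, 0.08, 0, 0, 0, -1, -0.001, 0.001, 0.098, 0, 0, 0, -1, -0.001, 0.001, 0.108, 0, 0, 0, -1, -0.001, 0.001, 0.113, 0, 0, 0, -1, -0.001, 0.001, 0.116, 0, 0, 0, -1, -0.001, 0.001, 0.1165, 0, 0, 0, -1, -0.001, 0.001, 0.1165, 0, 0, 0, -1]'

```text
t: 27.65
ee_pos: [0.6678, 0.016, 0.0635]
orientation: [[-0.0, 1.0, 0.001], [1.0, 0.0, -0.0], [-0.0, 0.001, -1.0]]
ft_force: [0.2, -0.2, -0.9]
grip_width: 0.0429
```

>>> play_rows --plan '[0, 0, 0.0005, 0, 0, 0, -1, 0, 0, 0.001, 0, 0, 0, -1, 0, 0, 0.0015, 0, 0, 0, -1, 0, 0, 0.002, 0, 0, 0, -1, 0, 0, 0.0025, 0, 0, 0, -1, 0, 0, 0.0025, 0, 0, 0, -1, 0, 0, 0.0025, 0, 0, 0, -1, 0, 0, 0.0025, 0, 0, 0, -1, 0, 0, 0.0025, 0, 0, 0, -1, 0, 0, 0.0025, 0, 0, 0, -1]'

```text
t: 28.65
ee_pos: [0.6675, 0.016, 0.0609]
orientation: [[0.0, 1.0, 0.001], [1.0, -0.0, -0.0], [-0.0, 0.001, -1.0]]
ft_force: [-1.4, -0.7, 5.1]
grip_width: 0.0433
```

>>> play_rows --plan '[0, 0, 0, 0, 0, 0, -0.5, 0, 0, 0, 0, 0, 0, 0, 0, 0, 0, 0, 0, 0, 0.5, 0, 0, 0, 0, 0, 0, 1, 0, 0, 0, 0, 0, 0, 1, 0, 0, 0, 0, 0, 0, 1, 0, 0, 0, 0, 0, 0, 1, 0, 0, 0, 0, 0, 0, 1, 0, 0, 0, 0, 0, 0, 1, 0, 0, -0.005, 0, 0, 0, 1]'

```text
t: 29.65
ee_pos: [0.6671, 0.016, 0.0648]
orientation: [[-0.0, 1.0, -0.001], [1.0, 0.0, 0.0], [0.0, -0.001, -1.0]]
ft_force: [-0.5, 0.4, -0.8]
grip_width: 0.085
```

>>> play_rows --plan '[0, 0, -0.015, 0, 0, 0, 1, 0, 0, -0.04, 0, 0, 0, 1, 0, 0, -0.07, 0, 0, 0, 1, 0, 0, -0.1, 0, 0, 0, 1, 0, 0, -0.12, 0, 0, 0, 1, 0, 0, -0.13, 0, 0, 0, 1, 0, 0, -0.135, 0, 0, 0, 1, 0, 0, -0.135, 0, 0, 0, 1, 0, 0, -0.135, 0, 0, 0, 1, 0, 0, -0.135, 0, 0, 0, 1]'

```text
t: 30.65
ee_pos: [0.6671, 0.016, 0.199]
orientation: [[0.0, 1.0, -0.002], [1.0, -0.0, 0.0], [0.0, -0.002, -1.0]]
ft_force: [-0.6, -0.8, -0.1]
grip_width: 0.0856
```

```bash
python3 - <<'E'
from h import *
c=snap("wrist","11")
ring(c,"b",(.666,.017)); cap(c,"b",.080,(.666,.017))
E
```

```text
t 30.7 ee [0.6672 0.016  0.1992] grip 0.0854
ring b [0.6648 0.0171] n 2860 rms 1e-05
cap b [0.6665 0.0152] mean [0.6667 0.0154] 0.0221 2539
```

View pics/wrist11.png

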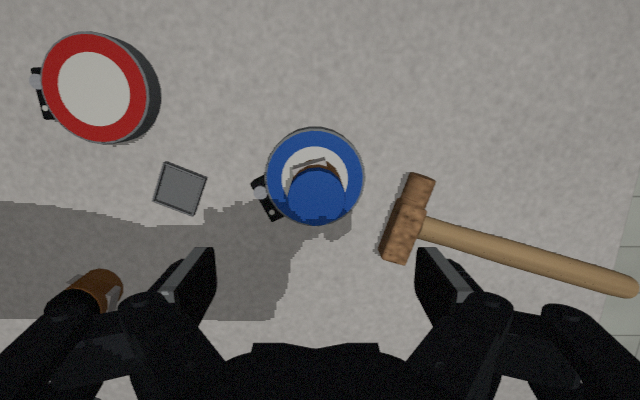

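>>> play_rows --plan '[0.015, -0.002, 0, 0, 0, 0, 1, 0.045, -0.006, 0, 0, 0, 0, 1, 0.08, -0.01, 0, 0, 0, 0, 1, 0.12, -0.015, 0, 0, 0, 0, 1, 0.155, -0.019, 0, 0, 0, 0, 1, 0.18, -0.022, 0, 0, 0, 0, 1, 0.195, -0.024, 0, 0, 0, 0, 1, 0.199, -0.024, 0, 0, 0, 0, 1, 0.199, -0.024, 0, 0, 0, 0, 1, 0.199, -0.024, 0, 0, 0, 0, 1]'

```text
t: 31.7
ee_pos: [0.6437, 0.214, 0.2002]
orientation: [[0.001, 1.0, -0.0], [1.0, -0.001, -0.0], [-0.0, -0.0, -1.0]]
ft_force: [-0.1, -0.2, 0.3]
grip_width: 0.0856
```

```bash
python3 - <<'E'
from h import *
c=snap("wrist","12")
cap(c,"r",.055,(.643,.2155))
E
```

```text
t 31.75 ee [0.6438 0.2138 0.2002] grip 0.0856
cap r [0.6409 0.2143] mean [0.641  0.2147] 0.0222 2096
```

View pics/wrist12.png

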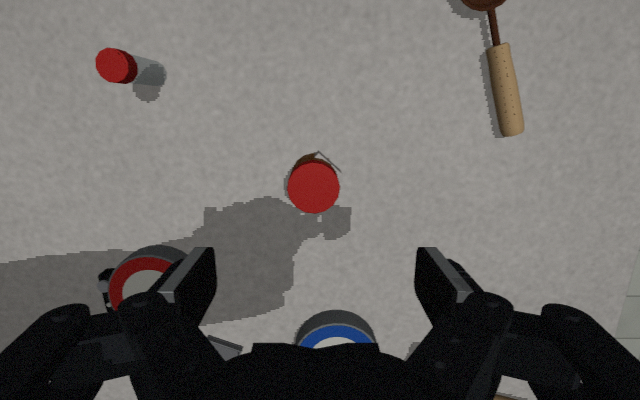

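>>> play_rows --plan '[0, -0.002, 0.015, 0, 0, 0, 1, 0, -0.002, 0.04, 0, 0, 0, 1, 0, -0.002, 0.07, 0, 0, 0, 1, 0, -0.002, 0.1, 0, 0, 0, 1, 0, -0.002, 0.13, 0, 0, 0, 1, 0, -0.002, 0.15, 0, 0, 0, 1, 0, -0.002, 0.16, 0, 0, 0, 1, 0, -0.002, 0.165, 0, 0, 0, 1, 0, -0.002, 0.165, 0, 0, 0, 1, 0, -0.002, 0.165, 0, 0, 0, 1]'

```text
t: 32.75
ee_pos: [0.6421, 0.2149, 0.0364]
orientation: [[0.0, 1.0, 0.002], [1.0, -0.0, 0.0], [0.0, 0.002, -1.0]]
ft_force: [0.1, 0.2, -0.4]
grip_width: 0.0854
```

>>> play_rows --plan '[0, 0, 0, 0, 0, 0, -1, 0, 0, 0, 0, 0, 0, -1, 0, 0, 0, 0, 0, 0, -1, 0, 0, 0, 0, 0, 0, -1, 0, 0, 0, 0, 0, 0, -1, 0, 0, 0, 0, 0, 0, -1, 0, 0, 0, 0, 0, 0, -1, 0, 0, 0, 0, 0, 0, -1, 0, 0, 0, 0, 0, 0, -1, 0, 0, 0, 0, 0, 0, -1]' --force 40

```text
t: 33.75
ee_pos: [0.6418, 0.2151, 0.036]
orientation: [[-0.0, 1.0, 0.001], [1.0, 0.0, 0.0], [0.0, 0.001, -1.0]]
ft_force: [-0.5, -0.0, 6.2]
grip_width: 0.0432
```

>>> play_rows --plan '[0, 0, -0.01, 0, 0, 0, -1, 0, 0, -0.03, 0, 0, 0, -1, 0, 0, -0.06, 0, 0, 0, -1, 0, 0, -0.09, 0, 0, 0, -1, 0, 0, -0.115, 0, 0, 0, -1, -0.004, -0.006, -0.13, 0, 0, 0, -1, -0.014, -0.019, -0.14, 0, 0, 0, -1, -0.028, -0.038, -0.144, 0, 0, 0, -1, -0.047, -0.063, -0.144, 0, 0, 0, -1, -0.068, -0.092, -0.144, 0, 0, 0, -1]'

```text
t: 34.75
ee_pos: [0.5481, 0.1464, 0.1788]
orientation: [[-0.0, 1.0, -0.001], [1.0, 0.0, -0.0], [-0.0, -0.001, -1.0]]
ft_force: [-0.1, -0.1, -1.0]
grip_width: 0.0432
```

>>> play_rows --plan '[-0.02, -0.027, 0, 0, 0, 0, -1, -0.036, -0.048, 0, 0, 0, 0, -1, -0.046, -0.062, 0, 0, 0, 0, -1, -0.051, -0.068, 0, 0, 0, 0, -1, -0.052, -0.069, 0, 0, 0, 0, -1, -0.052, -0.069, 0, 0, 0, 0, -1, -0.052, -0.069, 0, 0, 0, 0, -1, -0.052, -0.069, 0, 0, 0, 0, -1, -0.052, -0.069, 0, 0, 0, 0, -1, -0.052, -0.069, 0, 0, 0, 0, -1]'

```text
t: 35.75
ee_pos: [0.4806, 0.0952, 0.1791]
orientation: [[-0.0, 1.0, -0.0], [1.0, 0.0, 0.0], [0.0, -0.0, -1.0]]
ft_force: [-1.5, 0.5, -0.9]
grip_width: 0.0429
```

```bash
python3 - <<'E'
from h import *
c=snap("wrist","13")
cap(c,"r",ctrl.observe()["ee_pos"][2]+.019,(.481,.0955)); x=ring(c,"r",(.481,.0955))
s=c["img"][110:250,230:410]; cv2.imwrite("pics/w13z.png",cv2.resize(s,(800,622))[:590,:,::-1])
E
```

```text
t 35.8 ee [0.4806 0.0951 0.1791] grip 0.0432
cap r [0.4799 0.0958] mean [0.4797 0.0973] 0.0225 10380
ring r [0.4787 0.0944] n 3148 rms 0.0
```

View pics/w13z.png

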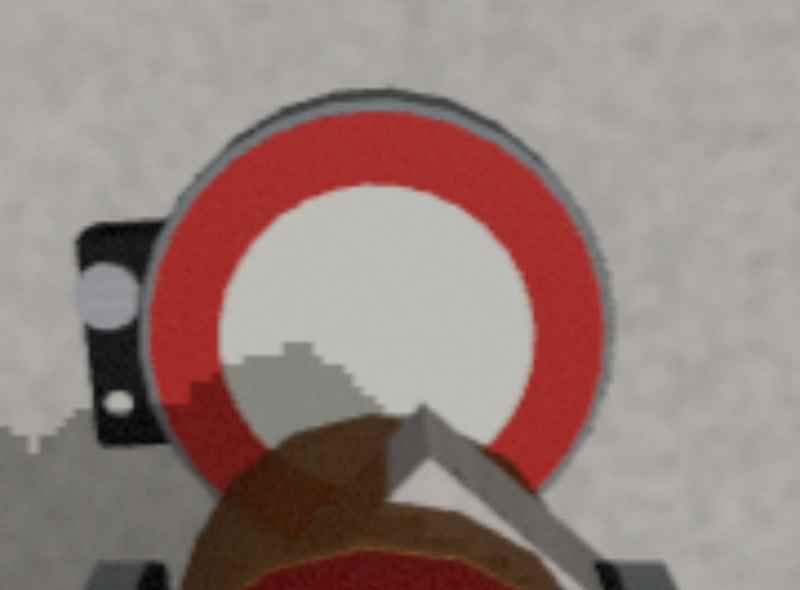

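>>> play_rows --plan '[-0.001, -0.001, 0.01, 0, 0, 0, -1, -0.001, -0.001, 0.03, 0, 0, 0, -1, -0.001, -0.001, 0.055, 0, 0, 0, -1, -0.001, -0.001, 0.08, 0, 0, 0, -1, -0.001, -0.001, 0.098, 0, 0, 0, -1, -0.001, -0.001, 0.108, 0, 0, 0, -1, -0.001, -0.001, 0.112, 0, 0, 0, -1, -0.001, -0.001, 0.115, 0, 0, 0, -1, -0.001, -0.001, 0.116, 0, 0, 0, -1, -0.001, -0.001, 0.116, 0, 0, 0, -1]'

```text
t: 36.8
ee_pos: [0.4798, 0.094, 0.0637]
orientation: [[-0.0, 1.0, 0.001], [1.0, 0.0, 0.0], [0.0, 0.001, -1.0]]
ft_force: [0.3, 0.5, -1.5]
grip_width: 0.0433
```

>>> play_rows --plan '[0, 0, 0.0005, 0, 0, 0, -1, 0, 0, 0.001, 0, 0, 0, -1, 0, 0, 0.0015, 0, 0, 0, -1, 0, 0, 0.002, 0, 0, 0, -1, 0, 0, 0.0025, 0, 0, 0, -1, 0, 0, 0.0025, 0, 0, 0, -1, 0, 0, 0.0025, 0, 0, 0, -1, 0, 0, 0.0025, 0, 0, 0, -1, 0, 0, 0.0025, 0, 0, 0, -1, 0, 0, 0.0025, 0, 0, 0, -1]'

```text
t: 37.8
ee_pos: [0.4795, 0.094, 0.0609]
orientation: [[-0.0, 1.0, 0.0], [1.0, 0.0, 0.0], [0.0, 0.0, -1.0]]
ft_force: [-1.7, -0.7, 4.7]
grip_width: 0.043
```

>>> play_rows --plan '[0, 0, 0, 0, 0, 0, -0.5, 0, 0, 0, 0, 0, 0, 0, 0, 0, 0, 0, 0, 0, 0.5, 0, 0, 0, 0, 0, 0, 1, 0, 0, 0, 0, 0, 0, 1, 0, 0, 0, 0, 0, 0, 1, 0, 0, 0, 0, 0, 0, 1, 0, 0, 0, 0, 0, 0, 1, 0, 0, 0, 0, 0, 0, 1, 0, 0, -0.005, 0, 0, 0, 1]'

```text
t: 38.8
ee_pos: [0.4792, 0.094, 0.0655]
orientation: [[0.0, 1.0, -0.001], [1.0, -0.0, -0.0], [-0.0, -0.001, -1.0]]
ft_force: [-0.2, 0.5, -0.0]
grip_width: 0.0853
```

>>> play_rows --plan '[0, 0, -0.015, 0, 0, 0, 1, 0, 0, -0.04, 0, 0, 0, 1, 0, 0, -0.07, 0, 0, 0, 1, 0, 0, -0.1, 0, 0, 0, 1, 0, 0, -0.12, 0, 0, 0, 1, 0, 0, -0.13, 0, 0, 0, 1, 0, 0, -0.135, 0, 0, 0, 1, 0, 0, -0.135, 0, 0, 0, 1, 0, 0, -0.135, 0, 0, 0, 1, 0, 0, -0.135, 0, 0, 0, 1]'

```text
t: 39.8
ee_pos: [0.4791, 0.094, 0.1998]
orientation: [[0.0, 1.0, -0.002], [1.0, -0.0, -0.0], [-0.0, -0.002, -1.0]]
ft_force: [-0.7, 0.7, -0.1]
grip_width: 0.0853
```

```bash
python3 - <<'E'
from h import *
c=snap("wrist","14")
ring(c,"r",(.479,.0945)); cap(c,"r",.080,(.479,.0945))
snap("scene","14"); c=snap("side","14")
E
```

```text
t 39.85 ee [0.4792 0.094  0.2   ] grip 0.0855
ring r [0.4789 0.0944] n 2903 rms 3e-05
cap r [0.4786 0.0935] mean [0.4786 0.0936] 0.0221 2527
t 39.9 ee [0.4792 0.094  0.2001] grip 0.0854
t 39.95 ee [0.4793 0.094  0.2002] grip 0.0851
```

View pics/wrist14.png

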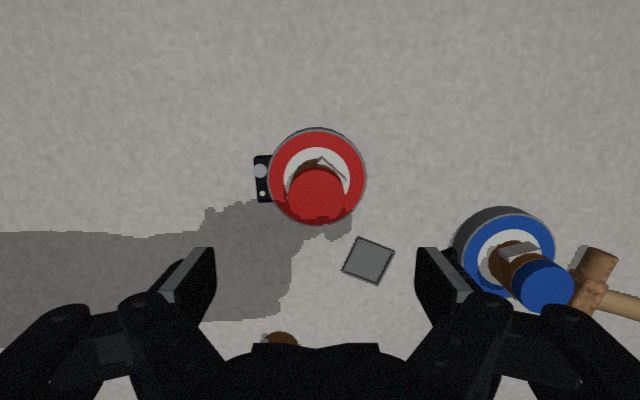

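View pics/scene14.png

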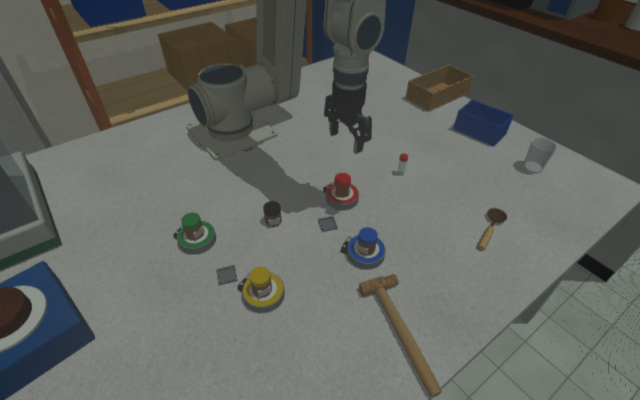

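View pics/side14.png

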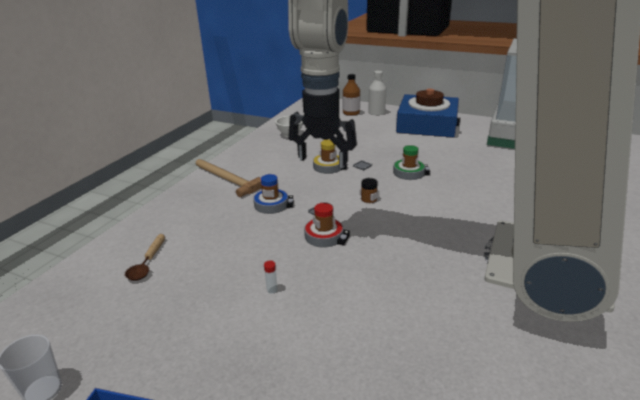

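All four jars are upright on their matching stirrers. The spare jar (272,213) and the vial (403,163) are at the same scene pixels as at the start. The arm is clear, so I'm handing in.

```bash
python3 -c "
from h import *
print(ctrl.hand_in())"
```

```text
the job is handed in; nothing more can be done
None
```

The jars were placed in the order yellow, green, blue, red, each on the stirrer of its colour. Each was lowered until light contact (about 5 N), released, and the gripper retreated. I handed in at about 40 s of the 112 s allowed, with the gripper open and clear at 0.20 m.

- **Centring:** after each release the wrist camera put the jar about 2 mm (yellow), 0.5 mm (green), 2.5 mm (blue) and 1 mm (red) from the plate middle, against a limit of 12 mm. These come from ring fits with a millimetre or two of slack.
- **Upright and undisturbed:** the final scene and side pictures show all four jars upright. The spare jar and vial look unmoved, judged by eye on pixel positions, not re-measured.
- **Disagreement:** the scene and side cameras differed by up to about 7 mm on positions. I used the close-range wrist view for the final alignment, which fell roughly between them.

No check failed. The hand-in gives no verdict, so I don't know how it was judged.

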